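Re-aim the limb rest in its screw clamp

TASK

Back the clamp's red T-handled screw off just enough to free the limb rest, no more than about half a turn, leaving the rest where it is until it is free; then swing the rest by its black handle until its arm lies parallel to the long steel trough. Retighten the screw by feel, about a sixth of a turn past the point where it first bites, however tight it was before, then let go; leave the bottles, vial and steel tray alone.

Things in the scene. Friction and masses are not known exactly. Their poses are not given: they have to be found in the camera images.
- t_bar (a point): centre of the long red T-bar on the vertical clamp screw: 156 mm long, 12 mm wide, 18 mm high, about 120 mm above the table, 38 mm above the grey clamp beam. x axis along the bar, z up. Right-hand thread: counter-clockwise from above loosens and raises the bar 2 mm per radian; clockwise tightens. It stays where left. It starts anywhere from 0.2 to 2.5 rad past the bite, which cannot be seen
- rest_handle (a point): on the axis of the black upright handle (round, 24 mm diameter; its top is 25 mm above this point, and it is free to grip from 30 mm below it upward) at the outer end of the limb rest's arm, 135 mm from the pivot, about 80 mm above the table. x axis along the arm away from the pivot, z up
- limb_rest: steel hub disc of 90 mm diameter held in the clamp, flat arm, and a blue cradle 43 to 103 mm out from the pivot (75 mm wide, top 67 mm above the table). Origin on the vertical pivot axis, 12 mm above the table; x axis along the arm towards the handle. Swings level with slight drag once the screw is free. It has to be turned counter-clockwise from above, by 0.4 to 2 rad
- clamp: the grey clamp fixed to the table: base plate 170 x 100 x 12 mm, column at its -x end, beam from the column over the hub with the screw in it. Origin under the base plate; the rest's pivot is at +30 mm and the screw at +2 mm along its x axis. The rest can swing from 1.4 rad clockwise to 0.9 rad counter-clockwise of this x axis
- pressure_pad: small black pad, 24 mm across, 8 mm thick, under the screw, on the rest's hub 28 mm from the pivot; origin at its underside; does not turn. Screw free: turning drags about 0.03 N m. Past the bite the clamping force climbs about 35 N per radian, and turning clockwise takes about 0.3 N m more per radian (counter-clockwise about 0.2), felt only while the screw is moving
- spray_a: loose glass pump bottle, 68 mm diameter, 154 mm high, origin under its base: leave alone
- spray_b: another such pump bottle: leave alone
- vial: loose small vial, 42 mm diameter, 70 mm high, origin under its base: leave alone
- steel_tray: loose open steel tray 160 x 100 x 35 mm, origin under its base: leave alone
- trough_rim (a point): middle of the near top rim of the fixed V-shaped steel trough with green paint beyond the clamp (420 mm long, 175 mm wide, 105 mm high); this frame's x axis runs along the trough's length, z up, and the trough's centre line is 85 mm off along -y

How it is judged:
By the outcome, as a careful person would: the job done as asked, in the order asked, and still so for the second after the job is handed in, with the robot touching nothing.
It also fails if it takes over 72 s, if anything falls off the work surface, if the arm or the gripper's body presses on something with over 40 N, if the wrist force passes 120 N, or if a joint passes its speed limit or range.

ROBOT

A 7-joint arm with a two-finger parallel gripper is mounted at the origin on the work surface. World frame = base frame: x ahead of the robot, y to its left, z up, the work surface at z = 0. Lengths are in m, angles in rad, forces in N, time in s.
With the tool pointing down it reaches from about 0.35 to 0.775 m from the base axis. Payload 3.1 kg.
Tool frame: the origin (TCP) lies on the centre line of the jaws, within the pads' length; the fingertips stand arm.tips_ahead ahead of it and the grasp point (between the pads) is the TCP (arm.tips_ahead is the distance from the TCP to the fingertips, in m); z points along the fingers, y is the line along which they close (so a half turn about z gives the same grasp; the last joint's range is limited). The gripper opens to 85 mm and grips with 20 to 120 N. Pads are 22 mm wide; open, the fingers measure 114 mm over their backs; the gripper's body (76 mm by 85 mm) begins 54 mm behind the grasp point. The pads swing forward as they close: fully open they stand 13 mm farther back than shut.
Start: joints at [1.123, 0.311, 0.014, 1.512, -0.004, 1.319, -0.027], TCP at [0.217, -0.505, 0.218] pointing down, gripper open.
Joint ranges: [-2.7, 2.7], [-0.3, 1.91], [-1.27, 1.3], [0.12, 2.57], [-1.44, 4.58], [0.2, 2.03], [-3.05, 3.05]. Speed limits (rad/s): [2.79, 2.79, 3.14, 3.14, 3.14, 3.14, 3.14].

INTERFACE

Orientations are given as a 3x3 rotation matrix whose columns are the frame's x, y, z axes.
In Python, from plant import telemetry, grab_frame, camera_info, arm, boxes_of, place_of gives the robot as it stands.
- The arm moves only by the tool play_rows, never from a script. Its argument "deltas" is a list of rows, each an object with "slide": the shift along the tool's x, y, z scaled (see below), a list of three; "turn": the turn about the tool's z scaled (see below). A call has 1 to 5 rows; each row shifts and turns the commanded pose from where the row before left it, along the tool's axes as they then stand; what a row does not reach is not made up. The controller multiplies each number of a shift by 400 mm and each number of a turn by pi/2 rad. A row lasts 1/8 s, in which the tool goes at most 62.5 mm and 10.7 degrees, less where a joint would pass 70% of its speed; a pose out of reach is approached as far as the arm can. A call with a number of a shift or a turn outside -1 to 1 is refused whole. A call with a gripper value outside its range is refused whole. "fingers" is the opening, from 0 (shut) to 1 (fully open), set as the call begins (left out, the last holds). The fingers move at their own pace and stop on an object; "newtons" is the grip in N (left out, the last holds). Time passes only in rows, so rows that do not move let the fingers close. It gives the time, the measured TCP pose, the force, the opening and the grip force at its end, in the units of the state.
- telemetry.sense(): the state, without advancing time (a new reading comes with each control period).
- grab_frame(name): name is "side" or "top"; returns the picture (384x512x3 uint8, red, green, blue); there is no depth.
- camera_info(name): a dict with "vfov" (degrees; the focal length in pixels is half the picture's height over the tangent of half this angle, whatever the lens; pixels are square), "cx", "cy" (the principal point, pixels), "R" (3x3) and "t" (3): a world point X has camera coordinates R X + t. Camera axes: x right, y down, z forward; pixel columns grow to the right and rows downward; lengths in m; the calibration is good to about 2 mm. A picture is of the moment at which its call begins. camera_info takes no time and is no camera call.
- arm.job_done(): hands the job in; it is judged then, once.
Trained networks look in the newest picture that a camera, given by its name, has taken for a name from the list of things; names that differ only in an ending like _2 or _b are one class to them, and where a whole thing is asked for, a point or a joint stands for the part that bears it (a point fixed in the world has none). Each returns a list of dicts, best first, with "score" (0 to 1); they miss things now and then, are a little off and sometimes report something else, mostly with a low value. They report only what shows in the picture. A call takes as long as a camera call.
- boxes_of(camera, target): "bbox" ([left, top, right, bottom] in pixels, round what is visible of it).
- place_of(camera, target): "pixel" ([row, column] in pixels: a listed point, or the origin of a listed thing).
The state is a dict: "clock": time; "joint_positions": joint angles; "joint_vel": joint speeds; "effort": joint torques, N m; "eef_pos": TCP position; "ee_rot": TCP orientation; "wrist_force": force on the tool from outside, world axes, zero at the start; "torque": the same for the moment, N m; "width": opening from 0.0 (shut) to 1.0 (fully open); "finger_force": force on a finger pad.
Only numpy, scipy, OpenCV 4.12 (cv2) and the standard library are available. Lean on these libraries where they do the work, as an engineer would, in place of code of your own. Each camera call takes 0.05 s, during which the arm holds its last target. There are 200 camera calls.

## Working session

There is one attempt and no reset: what is moved stays moved. The work goes in short steps, Python scripts to look and compute and a tool call to move; the robot and the scene stay as the last step left them, time stands still between calls to the robot, and variables do not carry over. Pictures are saved under pics/ and viewed, at most 10 in all, crops included, and the job is handed in when it is done.

Besides the shell and the picture viewer there is one more tool, called after "Emit:" as name(argument=value, ...), one argument or row to a line, values as JSON. play_rows: Moves the arm, as the interface text tells. Shifts and turns lie within -1 to 1; 1 stands for 400 mm of shift or pi/2 rad of turn. Its arguments: {"type":"object","properties":{"deltas":{"type":"array","items":{"type":"object","properties":{"slide":{"type":"array","items":{"type":"number","minimum":-1,"maximum":1}},"turn":{"type":"number","minimum":-1,"maximum":1}}}},"fingers":{"type":"number"},"newtons":{"type":"number"}},"required":["deltas"]}

```bash
mkdir -p pics; ls; cat > h.py <<'E'
import numpy as np, cv2
from plant import telemetry, grab_frame, camera_info, arm, boxes_of, place_of
def ray(cam,px):
    c=camera_info(cam); f=192/np.tan(np.radians(c["vfov"])/2)
    R=np.array(c["R"]);t=np.array(c["t"])
    d=R.T@np.array([(px[1]-c["cx"])/f,(px[0]-c["cy"])/f,1]); return -R.T@t,d
def atz(cam,px,z):
    o,d=ray(cam,px); return o+d*(z-o[2])/d[2]
def proj(cam,X):
    c=camera_info(cam); f=192/np.tan(np.radians(c["vfov"])/2)
    p=np.array(c["R"])@np.array(X)+np.array(c["t"]); return p[1]/p[2]*f+c["cy"],p[0]/p[2]*f+c["cx"]
E
python3 - <<'E'
from h import *
np.set_printoptions(precision=4,suppress=True)
s=telemetry.sense(); print(s); print(arm.tips_ahead)
ims=[]
for c in("side","top"):
    im=grab_frame(c); cv2.imwrite(f"pics/{c}0.png",cv2.resize(im[:,:,::-1],(800,600)))
    print(c,camera_info(c))
    for n,z in dict(t_bar=.12,rest_handle=.08,limb_rest=.012,clamp=0,pressure_pad=.03,trough_rim=.105,spray_a=0,vial=0,steel_tray=0).items():
        for r in place_of(c,n)[:2]: print(n,np.round(r["pixel"],1),round(r["score"],2),atz(c,r["pixel"],z))
E
```

```text
pics
{'clock': 0.0, 'joint_positions': array([ 1.1233,  0.3117,  0.014 ,  1.5131, -0.0044,  1.3192, -0.0272]), 'joint_vel': array([-0.0004, -0.0012, -0.0005, -0.0005,  0.0012,  0.001 , -0.0028]), 'effort': array([ -0.0001, -37.9917,   0.1458, -23.0588,   0.0122,   0.0138,
        -0.    ]), 'eef_pos': array([ 0.2168, -0.5046,  0.2164]), 'ee_rot': array([[ 0.9188,  0.3948, -0.001 ],
       [ 0.3948, -0.9187,  0.0021],
       [-0.0001, -0.0024, -1.    ]]), 'wrist_force': array([-0.6952, -0.0233,  0.4142]), 'torque': array([0.0209, 0.0195, 0.0367]), 'finger_force': 0.0, 'width': 0.999884712671488}
0.019
side {'vfov': 53.309705433642556, 'cx': 256.0475584871613, 'cy': 191.24787312757877, 'R': array([[-0.9484, -0.317 , -0.0086],
       [-0.178 ,  0.5546, -0.8128],
       [ 0.2624, -0.7694, -0.5824]]), 't': array([0.5675, 0.2019, 1.0544])}
t_bar [185.1 287.8] 0.86 [ 0.5145 -0.0567  0.12  ]
rest_handle [188. 243.] 0.95 [ 0.6596 -0.0537  0.08  ]
limb_rest [213.5 281.8] 0.72 [ 0.5277 -0.0487  0.012 ]
clamp [209.4 289.1] 0.63 [ 0.5142 -0.0912  0.    ]
clamp [187.1 206.1] 0.4 [ 0.8285 -0.1248  
[... 431 characters left out ...]
  [ 0.068 ,  0.0065, -0.9977]]), 't': array([-0.0322,  0.6171,  1.4289])}
t_bar [217.9 259.3] 0.71 [ 0.5362 -0.0536  0.12  ]
t_bar [228. 267.] 0.66 [ 0.5054 -0.0767  0.12  ]
rest_handle [179.9 258.9] 0.64 [ 0.6565 -0.0535  0.08  ]
rest_handle [198.  376.9] 0.37 [ 0.5964 -0.4236  0.08  ]
limb_rest [220.7 258.4] 0.97 [ 0.5285 -0.0511  0.012 ]
limb_rest [233.  152.8] 0.69 [0.4907 0.2965 0.012 ]
clamp [226.3 265.9] 0.63 [ 0.5099 -0.0759  0.    ]
trough_rim [144.3 237.7] 0.68 [0.766  0.0118 0.105 ]
spray_a [230.5 156.1] 0.85 [0.4987 0.2884 0.    ]
spray_a [196.6 151.9] 0.79 [0.6114 0.3033 0.    ]
vial [174.4 138.8] 0.68 [0.6862 0.3478 0.    ]
steel_tray [198.6 377.5] 0.7 [ 0.5989 -0.4473  0.    ]
```

View pics/side0.png

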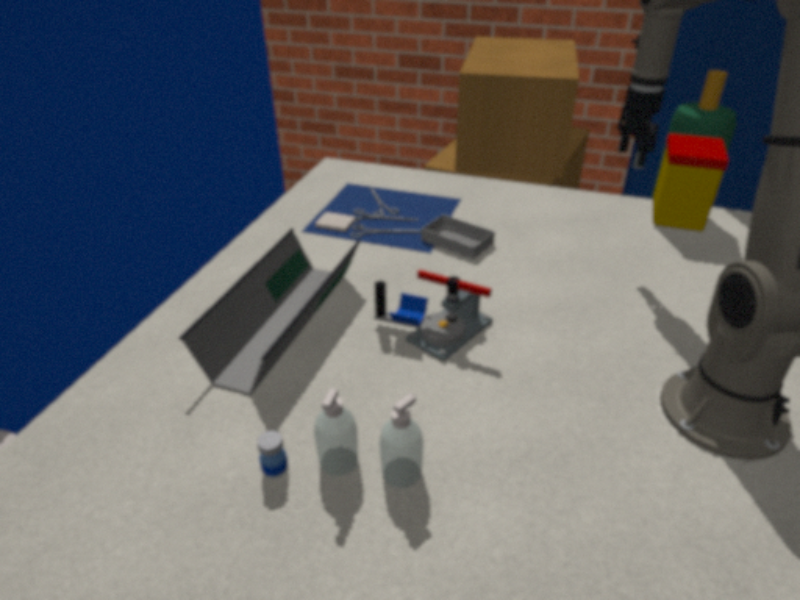

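```bash
python3 - <<'E'
from h import *
im=grab_frame("top"); cv2.imwrite("pics/topc.png",cv2.resize(im[100:280,160:400,::-1],(800,600),interpolation=cv2.INTER_CUBIC))
E
```

```text
(no output)
```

View pics/topc.png

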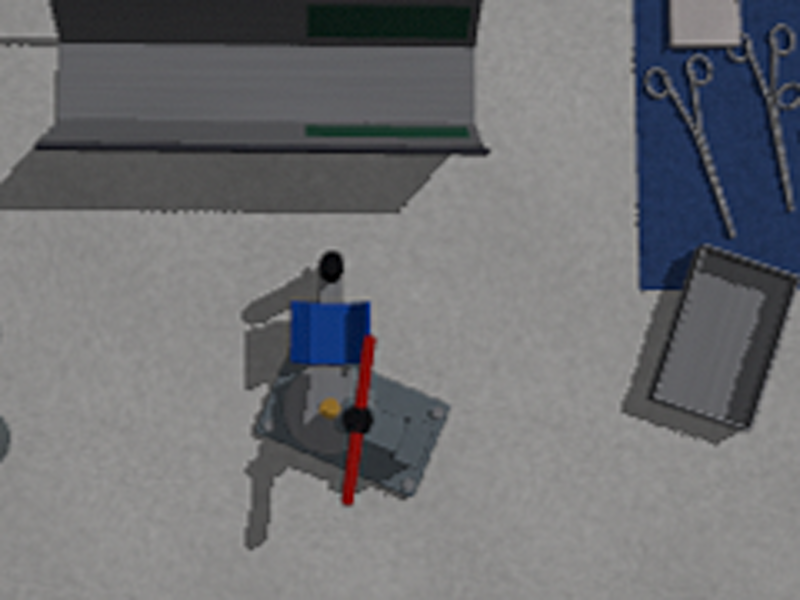

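```bash
python3 - <<'E'
from h import *
np.set_printoptions(precision=4,suppress=True)
im=grab_frame("side"); cv2.imwrite("pics/sidec.png",cv2.resize(im[160:235,230:330,::-1],(800,600),interpolation=cv2.INTER_CUBIC))
for c in("side","top"):
    im=grab_frame(c).astype(int)
    m=(im[...,0]>110)&(im[...,1]<60)&(im[...,2]<60); 
    if c=="side": m[:, 400:]=0; 
    r,k=np.nonzero(m); print(c,len(r)); P=np.array([atz(c,(a,b),.129 if c=="top" else .122)[:2] for a,b in zip(r,k)])
    mu=P.mean(0); u,s,v=np.linalg.svd(P-mu); t=(P-mu)@v[0]
    print("bar mean",mu,"mid",mu+v[0]*(t.max()+t.min())/2,"len",np.ptp(t),"yaw",np.arctan2(v[0,1],v[0,0]))
im=grab_frame("top").astype(int)
g=im.sum(2); m=(g<60); m[:165]=0;m[240:]=0;m[:,:230]=0;m[:,300:]=0
n,l,st,ce=cv2.connectedComponentsWithStats(m.astype(np.uint8))
for i in range(1,n):
  if st[i,4]>8: print(st[i],ce[i],atz("top",ce[i][::-1],.105))
# trough near rim: dark line
pts=[]
for col in range(178,300,4):
    seg=g[138:152,col]; pts.append((col,138+seg.argmin(),seg.min()))
pts=np.array(pts); ok=abs(pts[:,1]-np.median(pts[:,1]))<2.5
A=np.polyfit(pts[ok,0],pts[ok,1],1); print(A)
a=atz("top",(np.polyval(A,172),172),.105);b=atz("top",(np.polyval(A,305),305),.105); d=a-b;print("rim",a,b,"yaw",np.arctan2(d[1],d[0]))
E
```

```text
side 61
bar mean [ 0.5109 -0.1033] mid [ 0.4168 -0.6561] len 1.1752855681960372 yaw 1.4021835075657891
top 110
bar mean [ 0.5152 -0.0779] mid [ 0.5131 -0.0776] len 0.1496831946006321 yaw 2.9934628413984217
[256 176   7   9  44] [258.7273 179.9091] [ 0.654  -0.0529  0.105 ]
[263 222   9   8  48] [266.7292 225.5833] [ 0.5126 -0.0763  0.105 ]
[  0.0118 141.7736]
rim [0.7693 0.2168 0.105 ] [ 0.7608 -0.1978  0.105 ] yaw 1.5502073957574178
```

View pics/sidec.png

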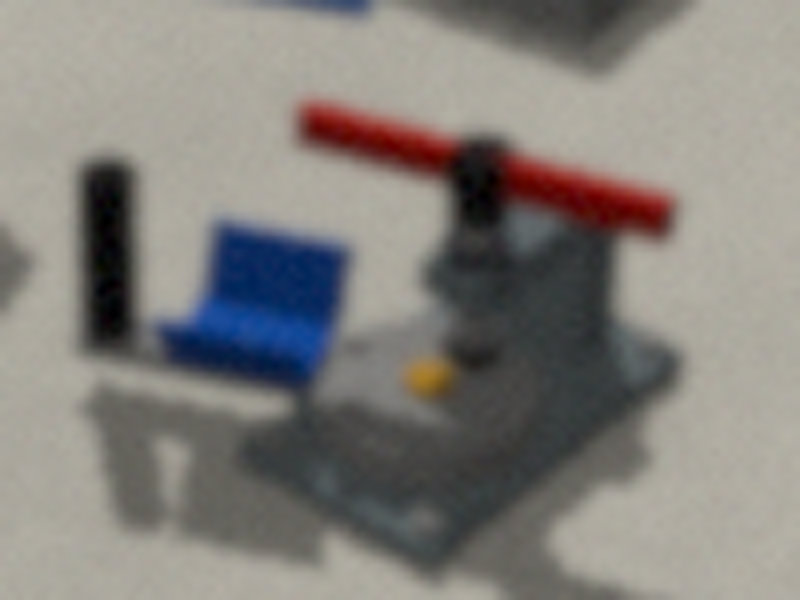

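```bash
cat >> h.py <<'E'
def tri(ps,pt):
    (o1,d1),(o2,d2)=ray("side",ps),ray("top",pt)
    d1/=np.linalg.norm(d1);d2/=np.linalg.norm(d2)
    a=np.linalg.lstsq(np.c_[d1,-d2],o2-o1,rcond=None)[0]
    p,q=o1+a[0]*d1,o2+a[1]*d2; return (p+q)/2,np.linalg.norm(p-q)
E
python3 - <<'E'
from h import *
np.set_printoptions(precision=4,suppress=True)
for n,a,b in [("barfar",(174.75,268.75),(201.4,271.3)),("barnear",(186.9,313.5),(250.9,264.4)),("boss",(178.8,290),(225.6,266.7)),("handletop",(180.6,243.4),(179.5,258.8)),("pivotcap",(207.25,283.75),(222.4,259)),("rim",(188,205.3),(144.3,237.7))]: print(n,*tri(a,b))
for z in(.12,.129,.135): print(z,atz("top",(225.6,266.7),z),atz("side",(180.4,290.2),z))
print("handle .105",atz("top",(179.9,258.7),.105),atz("side",(180.6,243.4),.105),"cap .03",atz("top",(222.4,259),.03),atz("side",(207.25,283.75),.03))
E
```

```text
barfar [ 0.5858 -0.0907  0.1223] 0.0007592783701107443
barnear [ 0.4371 -0.068   0.1223] 0.0014920294702380971
boss [ 0.5128 -0.0756  0.1313] 0.00024425069302929384
handletop [ 0.6558 -0.0527  0.1099] 0.0022348658722161
pivotcap [ 0.523  -0.0529  0.0354] 0.00042926565605114783
rim [0.7635 0.0108 0.1014] 0.006576954872669601
0.12 [ 0.5127 -0.0759  0.12  ] [ 0.5139 -0.0837  0.12  ]
0.129 [ 0.5127 -0.0757  0.129 ] [ 0.5109 -0.0707  0.129 ]
0.135 [ 0.5127 -0.0756  0.135 ] [ 0.509  -0.0619  0.135 ]
handle .105 [ 0.654  -0.0528  0.105 ] [ 0.6595 -0.0593  0.105 ] cap .03 [ 0.5228 -0.053   0.03  ] [ 0.5248 -0.0595  0.03  ]
```

Emit:
play_rows(
  deltas=[
    {"slide": [0.122, -0.077, 0], "turn": 0},
    {"slide": [0.122, -0.077, 0], "turn": 0},
    {"slide": [0.122, -0.077, 0], "turn": 0},
    {"slide": [0.122, -0.077, 0], "turn": 0},
    {"slide": [0.122, -0.077, 0], "turn": 0},
  ],
  fingers=0.7,
)

```text
clock: 1.88
eef_pos: [0.3815, -0.266, 0.2178]
ee_rot: [[0.919, 0.395, 0.001], [0.395, -0.919, -0.001], [0.0, 0.001, -1.0]]
wrist_force: [0.6, 0.2, 0.7]
width: 0.704
finger_force: 0.0
```

Emit:
play_rows(
  deltas=[
    {"slide": [0.122, -0.077, 0], "turn": 0},
    {"slide": [0.122, -0.077, 0], "turn": 0},
    {"slide": [0.122, -0.077, 0], "turn": 0},
    {"slide": [0.122, -0.077, 0], "turn": 0},
    {"slide": [0, 0, 0], "turn": 0.09},
  ],
)

```text
clock: 2.5
eef_pos: [0.5134, -0.0703, 0.2176]
ee_rot: [[0.963, 0.268, 0.002], [0.268, -0.963, 0.004], [0.003, -0.004, -1.0]]
wrist_force: [0.4, -0.3, -0.1]
width: 0.699
finger_force: 0.0
```

Emit:
play_rows(
  deltas=[
    {"slide": [0, 0, 0], "turn": 0.09},
    {"slide": [0, 0, 0], "turn": 0.09},
    {"slide": [0, 0, 0], "turn": 0.084},
    {"slide": [0, 0, 0], "turn": 0},
    {"slide": [0, 0, 0], "turn": 0},
  ],
)

```text
clock: 3.12
eef_pos: [0.5112, -0.0772, 0.2175]
ee_rot: [[0.989, -0.148, 0.0], [-0.148, -0.989, -0.0], [0.0, 0.0, -1.0]]
wrist_force: [-0.1, -0.4, 0.2]
width: 0.698
finger_force: 0.0
```

Emit:
play_rows(
  deltas=[
    {"slide": [0, 0, 0.06]},
    {"slide": [0, 0, 0.06]},
    {"slide": [0, 0, 0.06]},
    {"slide": [0, 0, 0.06]},
    {"slide": [0, 0, 0]},
  ],
)

```text
invalid input at $.deltas[0]: expected keys slide, turn
```

Emit:
play_rows(
  deltas=[
    {"slide": [0, 0, 0]},
    {"slide": [0, 0, 0]},
    {"slide": [0, 0, 0]},
    {"slide": [0, 0, 0]},
    {"slide": [0, 0, 0]},
  ],
  fingers=0,
  newtons=20,
)

```text
invalid input at $.deltas[0]: expected keys slide, turn
```

```bash
cat > s.py <<'E'
from h import *
np.set_printoptions(precision=4,suppress=True)
s=telemetry.sense(); R=s["ee_rot"]
print(s["clock"],"yaw %.4f"%np.arctan2(R[1,0],R[0,0]),"p",s["eef_pos"],"F",s["wrist_force"],"T",s["torque"],"w %.3f f %.1f q7 %.2f v7 %.3f"%(s["width"],s["finger_force"],s["joint_positions"][6],s["joint_vel"][6]))
E
python3 s.py; python3 - <<'E'
from h import *
im=grab_frame("side"); cv2.imwrite("pics/s2.png",cv2.resize(im[130:235,220:360,::-1],(800,600),interpolation=cv2.INTER_CUBIC))
E
```

```text
3.125 yaw -0.1484 p [ 0.5112 -0.0772  0.2175] F [-0.1252 -0.3673  0.1696] T [ 0.0163  0.0119 -0.0203] w 0.698 f 0.0 q7 -1.67 v7 -0.008
```

View pics/s2.png

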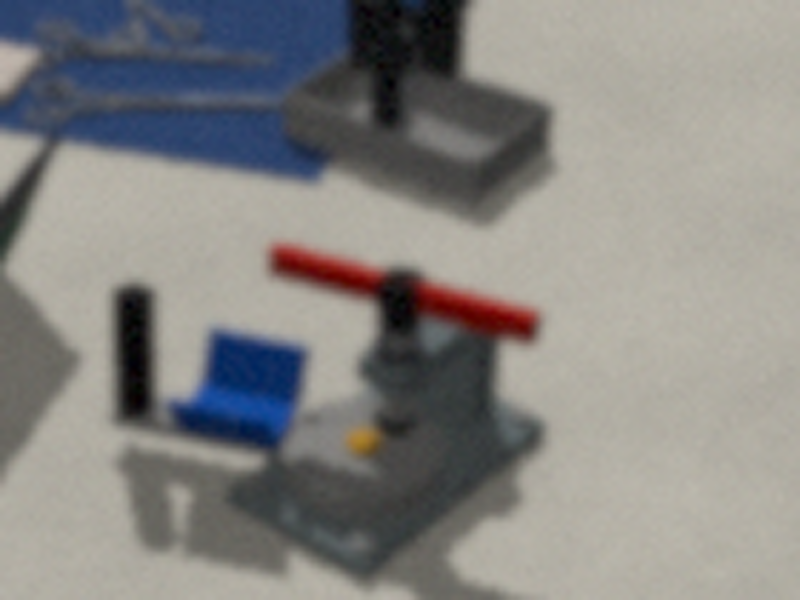

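Emit:
play_rows(
  deltas=[
    {"slide": [0, 0, 0.06], "turn": 0},
    {"slide": [0, 0, 0.06], "turn": 0},
    {"slide": [0, 0, 0.06], "turn": 0},
    {"slide": [0, 0, 0.055], "turn": 0},
    {"slide": [0, 0, 0], "turn": 0},
  ],
)

```text
clock: 3.8
eef_pos: [0.5095, -0.0772, 0.1219]
ee_rot: [[0.989, -0.149, -0.004], [-0.149, -0.989, 0.001], [-0.004, -0.0, -1.0]]
wrist_force: [-0.2, -0.2, 0.8]
width: 0.698
finger_force: 0.0
```

Emit:
play_rows(
  deltas=[
    {"slide": [0, 0, 0], "turn": 0},
    {"slide": [0, 0, 0], "turn": 0},
    {"slide": [0, 0, 0], "turn": 0},
    {"slide": [0, 0, 0], "turn": 0},
    {"slide": [0, 0, 0], "turn": 0},
  ],
  fingers=0,
  newtons=20,
)

```text
clock: 4.42
eef_pos: [0.5113, -0.0773, 0.1236]
ee_rot: [[0.989, -0.15, 0.0], [-0.15, -0.989, -0.0], [0.0, 0.0, -1.0]]
wrist_force: [0.0, -0.5, -0.1]
width: -0.002
finger_force: 0.0
```

```bash
python3 s.py; python3 - <<'E'
from h import *
im=grab_frame("side"); cv2.imwrite("pics/s3.png",cv2.resize(im[130:235,220:360,::-1],(800,600),interpolation=cv2.INTER_CUBIC))
E
```

```text
4.425 yaw -0.1502 p [ 0.5113 -0.0773  0.1236] F [ 0.0019 -0.452  -0.1048] T [-0.0148  0.0093  0.0303] w -0.002 f 0.0 q7 -1.69 v7 0.002
```

View pics/s3.png

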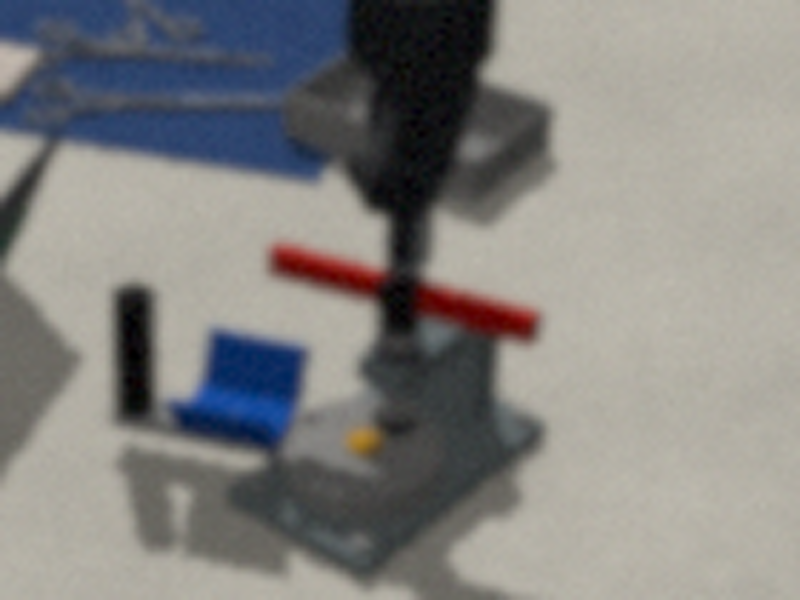

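```bash
python3 - <<'E'
from h import *
X=np.array([.5113,-.0773,.1046])
for c in("side","top"):
    for dz in (0,.019,.06): print(c,dz,np.round(proj(c,X+[0,0,dz]),1))
    for n in("t_bar","clamp","pressure_pad"):
        grab_frame(c)
        for r in place_of(c,n)[:2]: print(n,np.round(r["pixel"],1),r["score"])
a=grab_frame("side")[155:215,255:325,::-1]; b=grab_frame("top")[190:260,230:300,::-1]
cv2.imwrite("pics/m4.png",np.hstack([cv2.resize(a,(400,343),interpolation=cv2.INTER_CUBIC),cv2.resize(b,(343,343),interpolation=cv2.INTER_CUBIC)]))
E
```

```text
side 0 [185.8 290.3]
side 0.019 [180.7 290.5]
side 0.06 [169.4 291.1]
t_bar [180.7 286.9] 0.84
t_bar [294.9 173.8] 0.38
clamp [207.5 289.4] 0.89
pressure_pad [303.5 258.6] 0.53
top 0 [226.  267.1]
top 0.019 [226.  267.2]
top 0.06 [226.1 267.5]
pressure_pad [201.7 375.8] 0.48
pressure_pad [175.6 138.3] 0.42
```

View pics/m4.png

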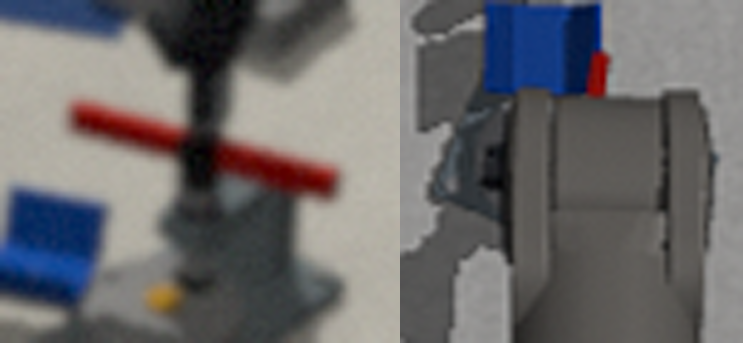

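```bash
python3 - <<'E'
from h import *
X=np.array([.2168,-.5046,.2164]); y=np.array([.3948,-.9187,0])
for s in(-.0425,.0425): print("start",[np.round(proj("side",X+y*s-[0,0,d]),1) for d in(0,.006,.019)])
X=np.array([.5112,-.0772,.2175]); y=np.array([-.148,-.989,0])
for s in(-.03,.03): print("hover",[np.round(proj("side",X+y*s-[0,0,d]),1) for d in(0,.01,.019)])
p=grab_frame("side"); cv2.imwrite("pics/full.png",p[:,:,::-1])
a=cv2.imread("pics/s2.png")[0:330,200:600]; b=cv2.imread("pics/s3.png")[0:400,200:600]
cv2.imwrite("pics/m5.png",np.hstack([cv2.convertScaleAbs(cv2.resize(a,(400,400)),alpha=2.5,beta=20),cv2.convertScaleAbs(b,alpha=2.5,beta=20)]))
E
```

```text
start [array([114.7, 405.6]), array([116.3, 405.2]), array([119.7, 404.4])]
start [array([105.1, 396.4]), array([106.6, 396. ]), array([109.9, 395.3])]
hover [array([158.9, 288. ]), array([161.9, 287.8]), array([164.5, 287.7])]
hover [array([149.6, 295.9]), array([152.5, 295.7]), array([155.1, 295.5])]
```

View pics/m5.png

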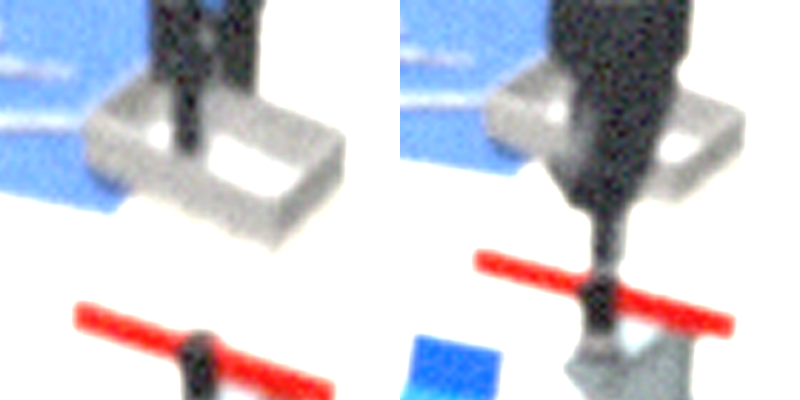

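Emit:
play_rows(
  deltas=[
    {"slide": [0, 0, 0], "turn": 0},
    {"slide": [0, 0, 0], "turn": 0},
    {"slide": [0, 0, 0], "turn": 0},
    {"slide": [0, 0, 0.025], "turn": 0},
    {"slide": [0, 0, 0.02], "turn": 0},
  ],
  fingers=0.6,
)

```text
clock: 5.85
eef_pos: [0.5108, -0.0773, 0.1045]
ee_rot: [[0.989, -0.15, -0.001], [-0.15, -0.989, 0.0], [-0.001, 0.0, -1.0]]
wrist_force: [-0.0, 0.2, 0.9]
width: 0.596
finger_force: 0.0
```

Emit:
play_rows(
  deltas=[
    {"slide": [0, 0, 0], "turn": 0},
    {"slide": [0, 0, 0], "turn": 0},
    {"slide": [0, 0, 0], "turn": 0},
    {"slide": [0, 0, 0], "turn": 0},
    {"slide": [0, 0, 0], "turn": 0},
  ],
  fingers=0,
  newtons=20,
)

```text
clock: 6.48
eef_pos: [0.5114, -0.076, 0.1056]
ee_rot: [[0.989, -0.149, 0.0], [-0.149, -0.989, 0.001], [0.0, -0.001, -1.0]]
wrist_force: [1.3, 4.4, -0.6]
width: 0.13
finger_force: 25.4
```

```bash
python3 s.py
```

```text
6.475 yaw -0.1492 p [ 0.5114 -0.076   0.1056] F [ 1.3363  4.4385 -0.5805] T [ 0.8288 -0.1054  0.0259] w 0.130 f 25.4 q7 -1.70 v7 -0.001
```

Emit:
play_rows(
  deltas=[
    {"slide": [0, 0, 0], "turn": 0},
    {"slide": [0.002, -0.004, 0.018], "turn": 0},
    {"slide": [0, 0, 0], "turn": 0},
  ],
  fingers=0.4,
)

```text
clock: 6.85
eef_pos: [0.5116, -0.0765, 0.0975]
ee_rot: [[0.989, -0.15, -0.002], [-0.15, -0.989, -0.001], [-0.002, 0.001, -1.0]]
wrist_force: [-0.4, -0.1, -0.9]
width: 0.402
finger_force: 0.0
```

Emit:
play_rows(
  deltas=[
    {"slide": [0, 0, 0], "turn": 0},
    {"slide": [0, 0, 0], "turn": 0},
    {"slide": [0, 0, 0], "turn": 0},
    {"slide": [0, 0, 0], "turn": 0},
  ],
  fingers=0,
  newtons=80,
)

```text
clock: 7.35
eef_pos: [0.5123, -0.0757, 0.0986]
ee_rot: [[0.989, -0.149, 0.0], [-0.149, -0.989, -0.0], [0.0, 0.0, -1.0]]
wrist_force: [-0.6, -0.5, 2.4]
width: 0.117
finger_force: 91.0
```

```bash
python3 s.py
```

```text
7.35 yaw -0.1500 p [ 0.5123 -0.0757  0.0986] F [-0.6332 -0.4566  2.4307] T [0.1493 0.1821 0.0695] w 0.117 f 91.0 q7 -1.71 v7 0.001
```

Emit:
play_rows(
  deltas=[
    {"slide": [0, 0, 0], "turn": -0.04},
    {"slide": [0, 0, -0.0005], "turn": -0.06},
  ],
)

```text
clock: 7.6
eef_pos: [0.5123, -0.076, 0.0988]
ee_rot: [[1.0, 0.009, 0.0], [0.009, -1.0, -0.0], [0.0, 0.0, -1.0]]
wrist_force: [-0.6, -0.1, 2.0]
width: 0.123
finger_force: 91.0
```

```bash
python3 s.py
```

```text
7.6 yaw 0.0092 p [ 0.5123 -0.076   0.0988] F [-0.6157 -0.1449  1.9516] T [ 0.0079  0.1323 -0.116 ] w 0.123 f 91.0 q7 -1.56 v7 0.703
```

Emit:
play_rows(
  deltas=[
    {"slide": [0, 0, -0.0004], "turn": -0.06},
    {"slide": [0, 0, -0.0004], "turn": -0.06},
  ],
)

```text
clock: 7.85
eef_pos: [0.5123, -0.0762, 0.099]
ee_rot: [[0.981, 0.196, 0.0], [0.196, -0.981, -0.0], [0.0, 0.001, -1.0]]
wrist_force: [-1.9, -0.6, 2.0]
width: 0.115
finger_force: 90.9
```

```bash
python3 s.py
```

```text
7.85 yaw 0.1977 p [ 0.5123 -0.0762  0.099 ] F [-1.8714 -0.6187  1.995 ] T [-0.0232  0.1589 -0.113 ] w 0.115 f 90.9 q7 -1.38 v7 0.691
```

Emit:
play_rows(
  deltas=[
    {"slide": [0, 0, -0.0004], "turn": -0.06},
    {"slide": [0, 0, -0.0004], "turn": -0.06},
  ],
)

```text
clock: 8.1
eef_pos: [0.5124, -0.0764, 0.0993]
ee_rot: [[0.926, 0.377, 0.0], [0.377, -0.926, -0.001], [0.0, 0.001, -1.0]]
wrist_force: [-0.4, 0.3, 1.4]
width: 0.117
finger_force: 90.9
```

```bash
python3 s.py
```

```text
8.1 yaw 0.3861 p [ 0.5124 -0.0764  0.0993] F [-0.3629  0.2539  1.4104] T [-0.0523  0.1523 -0.1272] w 0.117 f 90.9 q7 -1.21 v7 0.692
```

Emit:
play_rows(
  deltas=[
    {"slide": [0, 0, -0.0004], "turn": -0.06},
    {"slide": [0, 0, -0.0004], "turn": -0.06},
  ],
)

```text
clock: 8.35
eef_pos: [0.5125, -0.0766, 0.0996]
ee_rot: [[0.839, 0.543, 0.001], [0.543, -0.839, -0.001], [-0.0, 0.001, -1.0]]
wrist_force: [-0.3, 0.3, 1.3]
width: 0.114
finger_force: 90.8
```

```bash
python3 s.py
```

```text
8.35 yaw 0.5746 p [ 0.5125 -0.0766  0.0996] F [-0.2616  0.3439  1.301 ] T [-0.1286  0.0023 -0.0859] w 0.114 f 90.8 q7 -1.03 v7 0.690
```

Emit:
play_rows(
  deltas=[
    {"slide": [0, 0, -0.0004], "turn": -0.06},
    {"slide": [0, 0, -0.0004], "turn": -0.06},
  ],
)

```text
clock: 8.6
eef_pos: [0.5126, -0.0768, 0.0998]
ee_rot: [[0.723, 0.691, 0.001], [0.691, -0.723, -0.001], [-0.0, 0.001, -1.0]]
wrist_force: [0.6, -1.2, 1.0]
width: 0.119
finger_force: 90.7
```

```bash
python3 s.py
```

```text
8.6 yaw 0.7629 p [ 0.5126 -0.0768  0.0998] F [ 0.5998 -1.157   0.9765] T [-0.1725  0.0198 -0.0612] w 0.119 f 90.7 q7 -0.86 v7 0.687
```

Emit:
play_rows(
  deltas=[
    {"slide": [0, 0, -0.0004], "turn": -0.06},
    {"slide": [0, 0, -0.0004], "turn": -0.06},
  ],
)

```text
clock: 8.85
eef_pos: [0.5128, -0.077, 0.1001]
ee_rot: [[0.581, 0.814, 0.001], [0.814, -0.581, -0.001], [-0.0, 0.002, -1.0]]
wrist_force: [0.5, -0.8, -0.1]
width: 0.112
finger_force: 90.6
```

```bash
python3 s.py
```

```text
8.85 yaw 0.9513 p [ 0.5128 -0.077   0.1001] F [ 0.4592 -0.8274 -0.0807] T [-0.2401 -0.1587 -0.0666] w 0.112 f 90.6 q7 -0.69 v7 0.685
```

Emit:
play_rows(
  deltas=[
    {"slide": [0, 0, -0.0004], "turn": -0.06},
    {"slide": [0, 0, -0.0004], "turn": -0.06},
  ],
)

```text
clock: 9.1
eef_pos: [0.513, -0.077, 0.1004]
ee_rot: [[0.418, 0.909, 0.002], [0.909, -0.418, -0.001], [-0.001, 0.002, -1.0]]
wrist_force: [1.3, -1.6, -1.3]
width: 0.115
finger_force: 90.5
```

```bash
python3 s.py
```

```text
9.1 yaw 1.1399 p [ 0.513  -0.077   0.1004] F [ 1.2858 -1.6034 -1.3305] T [-0.233  -0.2382 -0.0387] w 0.115 f 90.5 q7 -0.51 v7 0.684
```

Emit:
play_rows(
  deltas=[
    {"slide": [0, 0, -0.0004], "turn": -0.06},
    {"slide": [0, 0, -0.0004], "turn": -0.06},
  ],
)

```text
clock: 9.35
eef_pos: [0.5132, -0.0771, 0.1008]
ee_rot: [[0.24, 0.971, 0.002], [0.971, -0.24, -0.001], [-0.001, 0.002, -1.0]]
wrist_force: [1.3, -1.6, -1.0]
width: 0.111
finger_force: 90.5
```

```bash
python3 s.py
```

```text
9.35 yaw 1.3282 p [ 0.5132 -0.0771  0.1008] F [ 1.342  -1.6114 -1.0349] T [-0.2522 -0.289  -0.0396] w 0.111 f 90.5 q7 -0.34 v7 0.682
```

Emit:
play_rows(
  deltas=[
    {"slide": [0, 0, 0], "turn": 0},
    {"slide": [0, 0, 0], "turn": 0},
  ],
)

```text
clock: 9.6
eef_pos: [0.5132, -0.0771, 0.1008]
ee_rot: [[0.244, 0.97, 0.002], [0.97, -0.244, -0.001], [-0.001, 0.002, -1.0]]
wrist_force: [3.0, -2.9, -2.1]
width: 0.121
finger_force: 90.3
```

```bash
python3 s.py
```

```text
9.6 yaw 1.3242 p [ 0.5132 -0.0771  0.1008] F [ 3.0339 -2.8656 -2.1002] T [-0.6338 -0.6787  0.0094] w 0.121 f 90.3 q7 -0.34 v7 0.005
```

Emit:
play_rows(
  deltas=[
    {"slide": [0, 0, 0], "turn": 0},
    {"slide": [0, 0, 0], "turn": 0},
    {"slide": [0, 0, -0.05], "turn": 0},
    {"slide": [0, 0, -0.1], "turn": 0},
    {"slide": [0, 0, -0.1], "turn": 0.1},
  ],
  fingers=0.5,
)

```text
clock: 10.22
eef_pos: [0.5114, -0.0749, 0.2014]
ee_rot: [[0.394, 0.919, -0.002], [0.919, -0.394, 0.001], [0.0, -0.002, -1.0]]
wrist_force: [1.1, -0.3, 0.5]
width: 0.498
finger_force: 0.0
```

Emit:
play_rows(
  deltas=[
    {"slide": [0, 0, 0], "turn": 0.11},
    {"slide": [0, 0, 0], "turn": 0.11},
    {"slide": [0, 0, 0], "turn": 0.11},
    {"slide": [0, 0, 0], "turn": 0.11},
    {"slide": [0, 0, 0], "turn": 0.11},
  ],
)

```text
clock: 10.85
eef_pos: [0.5117, -0.0748, 0.2005]
ee_rot: [[0.955, 0.296, -0.001], [0.296, -0.955, 0.001], [-0.001, -0.001, -1.0]]
wrist_force: [0.4, -0.0, 0.9]
width: 0.496
finger_force: 0.0
```

Emit:
play_rows(
  deltas=[
    {"slide": [0, 0, 0], "turn": 0.11},
    {"slide": [0, 0, 0], "turn": 0.11},
    {"slide": [0, 0, 0], "turn": 0.11},
    {"slide": [0, 0, 0], "turn": 0},
  ],
)

```text
clock: 11.35
eef_pos: [0.5118, -0.075, 0.2005]
ee_rot: [[0.978, -0.209, -0.001], [-0.209, -0.978, 0.001], [-0.001, -0.0, -1.0]]
wrist_force: [-0.1, 0.5, 0.5]
width: 0.502
finger_force: 0.0
```

```bash
python3 s.py
```

```text
11.35 yaw -0.2102 p [ 0.5118 -0.075   0.2005] F [-0.1434  0.4824  0.5278] T [-0.0131 -0.0193  0.0092] w 0.502 f 0.0 q7 -1.75 v7 0.046
```

Emit:
play_rows(
  deltas=[
    {"slide": [0, 0, 0], "turn": -0.1},
    {"slide": [0, 0, 0], "turn": -0.034},
    {"slide": [0.09, -0.013, 0], "turn": 0},
    {"slide": [0.09, -0.013, 0], "turn": 0},
    {"slide": [0.09, -0.013, 0], "turn": 0},
  ],
  fingers=0.85,
)

```text
clock: 11.98
eef_pos: [0.621, -0.06, 0.2006]
ee_rot: [[1.0, 0.001, -0.001], [0.001, -1.0, 0.0], [-0.001, -0.0, -1.0]]
wrist_force: [0.3, -1.0, 0.8]
width: 0.854
finger_force: 0.0
```

Emit:
play_rows(
  deltas=[
    {"slide": [0.09, -0.013, 0], "turn": 0},
    {"slide": [0, 0, 0.07], "turn": 0},
    {"slide": [0, 0, 0.07], "turn": 0},
    {"slide": [0, 0, 0], "turn": 0},
  ],
)

```text
clock: 12.48
eef_pos: [0.6539, -0.0551, 0.1415]
ee_rot: [[1.0, 0.0, -0.007], [0.0, -1.0, 0.001], [-0.007, -0.001, -1.0]]
wrist_force: [-0.4, -0.1, -0.3]
width: 0.848
finger_force: 0.0
```

```bash
python3 s.py; python3 - <<'E'
from h import *
a=grab_frame("side")[130:220,200:320,::-1]; b=grab_frame("top")[150:270,200:320,::-1]
cv2.imwrite("pics/m6.png",np.hstack([cv2.convertScaleAbs(cv2.resize(a,(440,330),interpolation=cv2.INTER_CUBIC),alpha=1.7),cv2.resize(b,(330,330),interpolation=cv2.INTER_CUBIC)]))
E
```

```text
12.475 yaw 0.0001 p [ 0.6539 -0.0551  0.1415] F [-0.4174 -0.0954 -0.2865] T [ 0.0086  0.0075 -0.0155] w 0.848 f 0.0 q7 -1.65 v7 -0.010
```

View pics/m6.png

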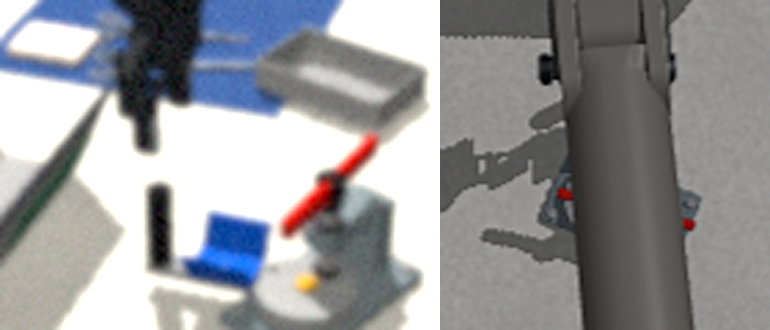

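Emit:
play_rows(
  deltas=[
    {"slide": [0.003, 0, 0.065], "turn": 0},
    {"slide": [0, 0, 0.065], "turn": 0},
    {"slide": [0, 0, 0.065], "turn": 0},
    {"slide": [0, 0, 0], "turn": 0},
  ],
)

```text
clock: 13.08
eef_pos: [0.6566, -0.0555, 0.0661]
ee_rot: [[1.0, -0.002, -0.002], [-0.002, -1.0, 0.0], [-0.002, -0.0, -1.0]]
wrist_force: [1.0, -0.7, 0.5]
width: 0.853
finger_force: 0.0
```

Emit:
play_rows(
  deltas=[
    {"slide": [0, 0, 0], "turn": 0},
    {"slide": [0, 0, 0], "turn": 0},
    {"slide": [0, 0, 0], "turn": 0},
    {"slide": [0, 0, 0], "turn": 0},
    {"slide": [0, 0, 0], "turn": 0},
  ],
  fingers=0,
  newtons=30,
)

```text
clock: 13.7
eef_pos: [0.6587, -0.055, 0.0685]
ee_rot: [[1.0, -0.002, 0.003], [-0.002, -1.0, 0.0], [0.003, -0.0, -1.0]]
wrist_force: [-0.7, -0.2, 5.2]
width: 0.268
finger_force: 29.4
```

```bash
python3 s.py
```

```text
13.7 yaw -0.0024 p [ 0.6587 -0.055   0.0685] F [-0.7292 -0.1973  5.23  ] T [ 0.1417  0.0753 -0.0365] w 0.268 f 29.4 q7 -1.67 v7 0.000
```

Emit:
play_rows(
  deltas=[
    {"slide": [-0.0006, -0.0203, 0], "turn": -0.0384},
    {"slide": [-0.0006, -0.0203, 0], "turn": -0.0384},
  ],
)

```text
clock: 13.95
eef_pos: [0.6584, -0.0392, 0.0686]
ee_rot: [[0.993, 0.119, 0.004], [0.119, -0.993, -0.0], [0.004, 0.001, -1.0]]
wrist_force: [0.7, -0.5, 4.4]
width: 0.27
finger_force: 29.4
```

```bash
python3 s.py
```

```text
13.95 yaw 0.1192 p [ 0.6584 -0.0392  0.0686] F [ 0.7387 -0.4619  4.4068] T [ 0.0688 -0.1492 -0.0746] w 0.270 f 29.4 q7 -1.59 v7 0.325
```

Free: half a newton moves it. Swing on.

Emit:
play_rows(
  deltas=[
    {"slide": [-0.0025, -0.0406, 0], "turn": -0.0768},
    {"slide": [-0.0025, -0.0406, 0], "turn": -0.0768},
    {"slide": [-0.0025, -0.0406, 0], "turn": -0.0768},
    {"slide": [-0.0025, -0.0406, 0], "turn": -0.0768},
  ],
)

```text
clock: 14.45
eef_pos: [0.6374, 0.0226, 0.0686]
ee_rot: [[0.823, 0.569, 0.009], [0.569, -0.823, 0.002], [0.008, 0.003, -1.0]]
wrist_force: [4.9, 0.7, 2.4]
width: 0.274
finger_force: 29.3
```

```bash
python3 s.py
```

```text
14.45 yaw 0.6048 p [0.6374 0.0226 0.0686] F [4.8732 0.7104 2.3818] T [ 0.3442 -0.7989  0.0576] w 0.274 f 29.3 q7 -1.26 v7 0.656
```

Emit:
play_rows(
  deltas=[
    {"slide": [-0.0025, -0.0406, 0], "turn": -0.0768},
    {"slide": [-0.0025, -0.0406, 0], "turn": -0.0768},
    {"slide": [-0.0025, -0.0406, 0], "turn": -0.0768},
    {"slide": [-0.0025, -0.0406, 0], "turn": -0.0768},
  ],
)

```text
clock: 14.95
eef_pos: [0.5894, 0.0674, 0.0686]
ee_rot: [[0.463, 0.886, 0.009], [0.886, -0.463, 0.005], [0.009, 0.006, -1.0]]
wrist_force: [4.9, 2.2, 1.7]
width: 0.273
finger_force: 29.4
```

```bash
python3 s.py
```

```text
14.95 yaw 1.0895 p [0.5894 0.0674 0.0686] F [4.9017 2.2266 1.6816] T [ 0.7318 -0.8822  0.2788] w 0.273 f 29.4 q7 -0.92 v7 0.697
```

Emit:
play_rows(
  deltas=[
    {"slide": [-0.0025, -0.0406, 0], "turn": -0.0768},
    {"slide": [-0.0025, -0.0406, 0], "turn": -0.0768},
    {"slide": [-0.0025, -0.0406, 0], "turn": -0.0768},
    {"slide": [-0.0006, -0.0203, 0], "turn": -0.0384},
    {"slide": [0, 0, 0], "turn": 0},
  ],
)

```text
clock: 15.58
eef_pos: [0.5328, 0.0835, 0.0686]
ee_rot: [[0.062, 0.998, 0.005], [0.998, -0.062, 0.005], [0.006, 0.005, -1.0]]
wrist_force: [1.0, 6.3, 4.7]
width: 0.271
finger_force: 29.7
```

```bash
python3 s.py
```

```text
15.575 yaw 1.5086 p [0.5328 0.0835 0.0686] F [0.9937 6.2685 4.6936] T [ 1.1814 -0.2776  0.2303] w 0.271 f 29.7 q7 -0.59 v7 -0.015
```

```bash
python3 - <<'E'
from h import *
from scipy.optimize import least_squares
P=np.array([[.6587,-.055],[.6584,-.0392],[.6374,.0226],[.5894,.0674],[.5328,.0835]])
for fixed in(0,1):
    f=lambda x:np.hypot(*(P-x[:2]).T)-(.135 if fixed else x[2])
    s=least_squares(f,[.523,-.053,.135]); print(s.x,s.fun, np.arctan2(*(P-s.x[:2]).T[::-1]))
im=grab_frame("top"); print("net",[ (n,[(np.round(r["pixel"],1),round(r["score"],2),np.round(atz("top",r["pixel"],z),4)) for r in place_of("top",n)[:2]]) for n,z in(("limb_rest",.012),("rest_handle",.08))])
m=(im[...,2].astype(int)>90)&(im[...,0]<60)&(im[...,1]<110); r,k=np.nonzero(m[150:270,180:300]); print(len(r))
cv2.imwrite("pics/m7.png",cv2.resize(im[120:270,160:360,::-1],(800,600),interpolation=cv2.INTER_CUBIC))
E
```

```text
[ 0.52526396 -0.04979892  0.13353671] [ 6.50817762e-07  2.05473539e-05 -5.97681285e-05  6.35062627e-05
 -2.49363058e-05] [-0.03895835  0.07944216  0.57330037  1.07007394  1.51432158]
[ 0.52395544 -0.05091994  0.135     ] [-1.93687109e-04 -4.55798778e-05  1.84501120e-04  2.13161646e-04
 -2.89392940e-04] [-0.03027068  0.08695326  0.57501683  1.06556458  1.5050931 ]
net [('limb_rest', []), ('rest_handle', [(array([216.6, 218. ]), 0.78, array([0.5418, 0.0758, 0.08  ]))])]
262
```

View pics/m7.png

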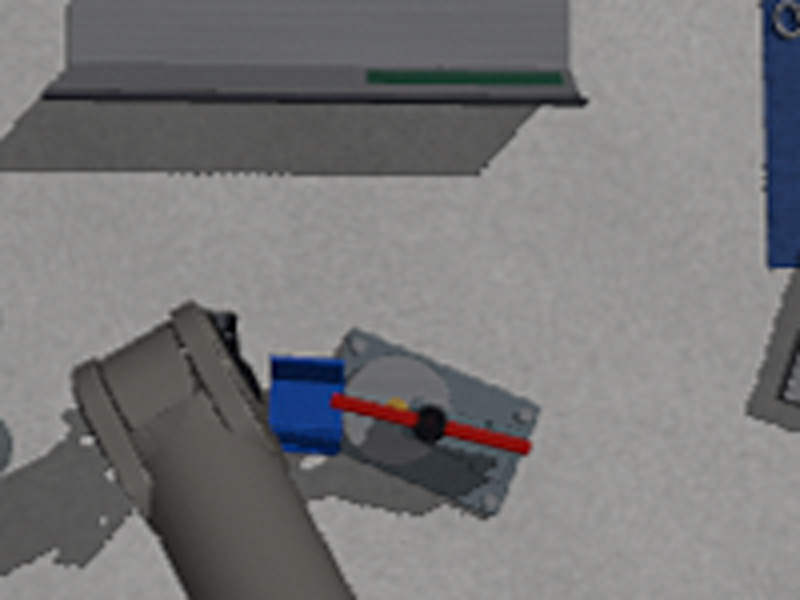

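```bash
cat > edge.py <<'E'
from h import *
def run():
    im=np.mean([grab_frame("top").astype(float) for _ in range(2)],0)
    b=im[...,2]-im[...,0]; 
    m=(b>35); m[:195]=0;m[245:]=0;m[:,:215]=0;m[:,300:]=0
    n,l,st,ce=cv2.connectedComponentsWithStats(m.astype(np.uint8)); i=1+st[1:,4].argmax(); x,y,w,h,_=st[i]; print(st[i])
    for side in(0,1):
        pts=[]
        for c in range(x+2,x+w-2):
            col=b[:,c]; r=np.nonzero(l[:,c]==i)[0]
            r0=r[0] if side==0 else r[-1]; s=-1 if side==0 else 1
            a,bb=col[r0],col[r0+s]; pts.append((c,r0+s*np.clip((a-35)/(a-bb+1e-6),0,1)))
        pts=np.array(pts); k=np.ones(len(pts),bool)
        for _ in range(3):
            p=np.polyfit(*pts[k].T,1); e=pts[:,1]-np.polyval(p,pts[:,0]); k=abs(e)<max(.4,1.5*np.median(abs(e)))
        q=[atz("top",(np.polyval(p,c),c),.06) for c in(x,x+w)]; d=q[0]-q[1]
        print("edge",side,p,k.sum(),len(k),"yaw",np.arctan2(d[1],d[0]))
    g=im.sum(2);R=[]
    for c in range(178,300,2):
        s=g[138:152,c]; j=138+s.argmin()
        w=np.maximum(0,np.median(g[j-4:j+5,c])-g[j-2:j+3,c]); R.append((c,(w*np.arange(j-2,j+3)).sum()/w.sum()))
    R=np.array(R); k=abs(R[:,1]-np.median(R[:,1]))<2; p=np.polyfit(*R[k].T,1)
    d=atz("top",(np.polyval(p,178),178),.105)-atz("top",(np.polyval(p,300),300),.105); print("rim",np.arctan2(d[1],d[0]))
run()
E
python3 edge.py
```

```text
[227 209  20  25 418]
edge 0 [4.41339405e-02 1.98150767e+02] 16 16 yaw 1.5190527348245815
edge 1 [6.19319919e-02 2.18190535e+02] 14 16 yaw 1.5019262323914455
rim 1.5511070909208216
```

Emit:
play_rows(
  deltas=[
    {"slide": [0.004, -0.0135, 0], "turn": -0.026},
    {"slide": [0, 0, 0], "turn": 0},
  ],
)

```text
clock: 16.08
eef_pos: [0.528, 0.0836, 0.0685]
ee_rot: [[0.023, 1.0, 0.005], [1.0, -0.023, 0.003], [0.003, 0.005, -1.0]]
wrist_force: [2.0, 3.5, 7.4]
width: 0.268
finger_force: 29.9
```

```bash
python3 s.py; python3 edge.py
```

```text
16.075 yaw 1.5473 p [0.528  0.0836 0.0685] F [1.9587 3.5136 7.4141] T [ 0.6948 -0.0443  0.2318] w 0.268 f 29.9 q7 -0.56 v7 -0.005
[227 210  19  24 423]
edge 0 [1.44085566e-02 2.06109432e+02] 15 15 yaw 1.5487542108826176
edge 1 [6.90801070e-03 2.32113182e+02] 14 15 yaw 1.556658764586574
rim 1.5510363855031855
```

Emit:
play_rows(
  deltas=[
    {"slide": [0, 0, 0], "turn": 0},
    {"slide": [0, 0, 0], "turn": 0},
    {"slide": [0, 0, -0.08], "turn": 0},
    {"slide": [0, 0, -0.13], "turn": 0},
    {"slide": [0, 0, -0.13], "turn": 0},
  ],
  fingers=0.6,
)

```text
clock: 16.8
eef_pos: [0.5252, 0.0803, 0.2032]
ee_rot: [[0.026, 1.0, -0.002], [1.0, -0.026, -0.001], [-0.001, -0.002, -1.0]]
wrist_force: [0.6, -0.1, -0.7]
width: 0.601
finger_force: 0.0
```

Emit:
play_rows(
  deltas=[
    {"slide": [0, 0, 0], "turn": 0.1},
    {"slide": [0, 0, 0], "turn": 0.042},
    {"slide": [0, 0, 0], "turn": 0},
  ],
)

```text
clock: 17.18
eef_pos: [0.5256, 0.0805, 0.2022]
ee_rot: [[0.245, 0.969, -0.001], [0.969, -0.245, -0.001], [-0.001, -0.001, -1.0]]
wrist_force: [-0.7, 1.1, -0.2]
width: 0.598
finger_force: 0.0
```

```bash
python3 s.py; python3 edge.py
```

```text
17.175 yaw 1.3228 p [0.5256 0.0805 0.2022] F [-0.6813  1.1292 -0.2439] T [ 0.0097  0.0272 -0.0159] w 0.598 f 0.0 q7 -0.67 v7 0.017
[226 210  20  24 434]
edge 0 [1.44402649e-02 2.06099335e+02] 16 16 yaw 1.5487224779871402
edge 1 [6.67234123e-03 2.32162300e+02] 16 16 yaw 1.5568933324711012
rim 1.5510899057173695
```

Emit:
play_rows(
  deltas=[
    {"slide": [-0.1295, 0.022, 0], "turn": 0},
    {"slide": [-0.1295, 0.022, 0], "turn": 0},
    {"slide": [-0.1295, 0.022, 0], "turn": 0},
    {"slide": [0, 0, 0], "turn": 0},
    {"slide": [0, 0, 0], "turn": 0},
  ],
)

```text
clock: 17.9
eef_pos: [0.5133, -0.0751, 0.2025]
ee_rot: [[0.245, 0.97, -0.001], [0.97, -0.245, 0.001], [0.001, -0.001, -1.0]]
wrist_force: [0.2, -0.2, 0.9]
width: 0.602
finger_force: 0.0
```

Emit:
play_rows(
  deltas=[
    {"slide": [0, 0, 0.1], "turn": 0},
    {"slide": [0, 0, 0.1], "turn": 0},
    {"slide": [0, 0, 0.055], "turn": 0},
    {"slide": [0, 0, 0], "turn": 0},
    {"slide": [0, 0, 0], "turn": 0},
  ],
)

```text
clock: 18.52
eef_pos: [0.5145, -0.0743, 0.1019]
ee_rot: [[0.243, 0.97, 0.002], [0.97, -0.243, 0.0], [0.001, 0.002, -1.0]]
wrist_force: [-0.1, 0.1, 0.3]
width: 0.598
finger_force: 0.0
```

Emit:
play_rows(
  deltas=[
    {"slide": [0, 0, 0], "turn": 0},
    {"slide": [0, 0, 0], "turn": 0},
    {"slide": [0, 0, 0], "turn": 0},
    {"slide": [0, 0, 0], "turn": 0},
    {"slide": [0, 0, 0], "turn": 0},
  ],
  fingers=0,
  newtons=80,
)

```text
clock: 19.15
eef_pos: [0.5139, -0.0756, 0.1018]
ee_rot: [[0.245, 0.969, 0.001], [0.969, -0.245, -0.0], [-0.0, 0.001, -1.0]]
wrist_force: [-1.5, 0.3, 6.4]
width: 0.119
finger_force: 78.6
```

```bash
python3 s.py
```

```text
19.15 yaw 1.3231 p [ 0.5139 -0.0756  0.1018] F [-1.5326  0.3399  6.3998] T [0.0928 0.4026 0.0112] w 0.119 f 78.6 q7 -0.41 v7 -0.001
```

Emit:
play_rows(
  deltas=[
    {"slide": [0, 0, 0.0002], "turn": 0.03},
    {"slide": [0, 0, 0.0003], "turn": 0.05},
  ],
)

```text
clock: 19.4
eef_pos: [0.5139, -0.0756, 0.1015]
ee_rot: [[0.367, 0.93, 0.001], [0.93, -0.367, -0.0], [0.0, 0.001, -1.0]]
wrist_force: [-1.7, 0.8, 4.9]
width: 0.119
finger_force: 78.7
```

```bash
python3 s.py
```

```text
19.4 yaw 1.1952 p [ 0.5139 -0.0756  0.1015] F [-1.7377  0.7681  4.9258] T [0.0207 0.3323 0.0334] w 0.119 f 78.7 q7 -0.52 v7 -0.566
```

Emit:
play_rows(
  deltas=[
    {"slide": [0, 0, 0.0003], "turn": 0.05},
    {"slide": [0, 0, 0.0003], "turn": 0.05},
  ],
)

```text
clock: 19.65
eef_pos: [0.5139, -0.0757, 0.1013]
ee_rot: [[0.508, 0.861, 0.001], [0.861, -0.508, -0.001], [0.0, 0.001, -1.0]]
wrist_force: [-1.0, -0.9, 5.0]
width: 0.117
finger_force: 78.7
```

```bash
python3 s.py
```

```text
19.65 yaw 1.0380 p [ 0.5139 -0.0757  0.1013] F [-1.0045 -0.8943  5.0104] T [0.0444 0.286  0.0503] w 0.117 f 78.7 q7 -0.67 v7 -0.561
```

Emit:
play_rows(
  deltas=[
    {"slide": [0, 0, 0.0003], "turn": 0.05},
    {"slide": [0, 0, 0.0003], "turn": 0.05},
  ],
)

```text
clock: 19.9
eef_pos: [0.514, -0.0757, 0.1011]
ee_rot: [[0.636, 0.771, 0.001], [0.771, -0.636, -0.001], [0.0, 0.001, -1.0]]
wrist_force: [-1.1, 0.2, 6.4]
width: 0.113
finger_force: 78.7
```

```bash
python3 s.py
```

```text
19.9 yaw 0.8811 p [ 0.514  -0.0757  0.1011] F [-1.1421  0.2395  6.4193] T [0.0221 0.3669 0.0793] w 0.113 f 78.7 q7 -0.81 v7 -0.562
```

Emit:
play_rows(
  deltas=[
    {"slide": [0, 0, 0.0003], "turn": 0.05},
    {"slide": [0, 0, 0.0003], "turn": 0.05},
  ],
)

```text
clock: 20.15
eef_pos: [0.514, -0.0757, 0.1009]
ee_rot: [[0.749, 0.663, 0.001], [0.663, -0.749, -0.001], [0.001, 0.001, -1.0]]
wrist_force: [-2.2, -0.6, 5.8]
width: 0.114
finger_force: 78.7
```

```bash
python3 s.py
```

```text
20.15 yaw 0.7242 p [ 0.514  -0.0757  0.1009] F [-2.1782 -0.6143  5.7903] T [-0.0127  0.3092  0.1767] w 0.114 f 78.7 q7 -0.95 v7 -0.564
```

Emit:
play_rows(
  deltas=[
    {"slide": [0, 0, 0.0003], "turn": 0.05},
    {"slide": [0, 0, 0.0003], "turn": 0.05},
  ],
)

```text
clock: 20.4
eef_pos: [0.514, -0.0758, 0.1007]
ee_rot: [[0.843, 0.537, 0.001], [0.537, -0.843, -0.001], [0.001, 0.001, -1.0]]
wrist_force: [-0.5, 0.4, 5.7]
width: 0.117
finger_force: 78.7
```

```bash
python3 s.py
```

```text
20.4 yaw 0.5673 p [ 0.514  -0.0758  0.1007] F [-0.5498  0.3996  5.7219] T [-0.0113  0.3295  0.1215] w 0.117 f 78.7 q7 -1.09 v7 -0.566
```

Emit:
play_rows(
  deltas=[
    {"slide": [0, 0, 0.0003], "turn": 0.05},
    {"slide": [0, 0, 0.0003], "turn": 0.05},
  ],
)

```text
clock: 20.65
eef_pos: [0.514, -0.0758, 0.1005]
ee_rot: [[0.917, 0.399, 0.001], [0.399, -0.917, -0.001], [0.001, 0.001, -1.0]]
wrist_force: [-0.5, 0.6, 6.0]
width: 0.115
finger_force: 78.7
```

```bash
python3 s.py
```

```text
20.65 yaw 0.4102 p [ 0.514  -0.0758  0.1005] F [-0.4872  0.6035  6.0137] T [-0.0367  0.3678  0.1489] w 0.115 f 78.7 q7 -1.24 v7 -0.568
```

Emit:
play_rows(
  deltas=[
    {"slide": [0, 0, 0.0003], "turn": 0.05},
    {"slide": [0, 0, 0.0003], "turn": 0.05},
  ],
)

```text
clock: 20.9
eef_pos: [0.5141, -0.0759, 0.1003]
ee_rot: [[0.968, 0.251, 0.001], [0.251, -0.968, -0.001], [0.001, 0.001, -1.0]]
wrist_force: [-1.5, -1.0, 4.9]
width: 0.117
finger_force: 78.8
```

```bash
python3 s.py
```

```text
20.9 yaw 0.2534 p [ 0.5141 -0.0759  0.1003] F [-1.481  -0.9809  4.8734] T [-0.0222  0.3343  0.2354] w 0.117 f 78.8 q7 -1.38 v7 -0.570
```

Emit:
play_rows(
  deltas=[
    {"slide": [0, 0, 0.0003], "turn": 0.05},
  ],
)

```text
clock: 21.02
eef_pos: [0.514, -0.0759, 0.1001]
ee_rot: [[0.985, 0.174, 0.001], [0.174, -0.985, -0.001], [0.001, 0.001, -1.0]]
wrist_force: [-1.5, 0.3, 5.2]
width: 0.118
finger_force: 78.8
```

```bash
python3 s.py
```

```text
21.025 yaw 0.1750 p [ 0.514  -0.0759  0.1001] F [-1.4628  0.2849  5.2193] T [-0.061   0.3525  0.2017] w 0.118 f 78.8 q7 -1.45 v7 -0.571
```

```bash
cat > fit.py <<'E'
import numpy as np
from scipy.optimize import least_squares
L=np.array([(.0092,.116),(.1977,.113),(.3861,.1272),(.5746,.0859),(.7629,.0612),(.9513,.0666),(1.1399,.0387),(1.3282,.0396)])
T=np.array([(1.1952,.0334),(1.038,.0503),(.8811,.0793),(.7242,.1767),(.5673,.1215),(.4102,.1489),(.2534,.2354),(.175,.2017)])
def go(L,T,name,fs=None):
    def f(x):
        yb,o,k,ku=x
        if fs: k,ku=fs
        return np.r_[L[:,1]-(.03+ku*np.maximum(0,yb-L[:,0])+o), T[:,1]-(.03+k*np.maximum(0,yb-T[:,0])-o)]
    s=least_squares(f,[.9,0,.25,.15]); n=len(s.fun)
    sd=np.sqrt((s.fun**2).sum()/(n-4)); c=np.sqrt(np.diag(np.linalg.pinv(s.jac.T@s.jac)))*sd
    print(name,s.x.round(3),"rms %.4f"%sd,"sd yb %.3f"%c[0])
if __name__=="__main__":
    go(L,T,"all");go(L[2:],T,"skip2");go(L[2:],T,"fixed",(.3,.2)); go(L[:0],T,"T only",(.3,.2)); go(L[:0],T,"T free")
    go(L[2:],T,"f25",(.25,.167))
E
python3 fit.py
```

```text
all [1.256 0.007 0.18  0.073] rms 0.0247 sd yb 0.100
skip2 [1.221 0.002 0.181 0.098] rms 0.0262 sd yb 0.101
fixed [ 0.925 -0.001  0.25   0.15 ] rms 0.0392 sd yb 0.053
T only [ 0.834 -0.024  0.25   0.15 ] rms 0.0567 sd yb 0.138
T free [1.933 0.129 0.18  0.15 ] rms 0.0395 sd yb 0.009
f25 [ 1.015 -0.002  0.25   0.15 ] rms 0.0325 sd yb 0.049
```

Emit:
play_rows(
  deltas=[
    {"slide": [0, 0, -0.0005], "turn": -0.08},
    {"slide": [0, 0, -0.0006], "turn": -0.09},
  ],
)

```text
clock: 21.28
eef_pos: [0.5141, -0.0758, 0.1005]
ee_rot: [[0.901, 0.433, 0.001], [0.433, -0.901, -0.001], [0.001, 0.001, -1.0]]
wrist_force: [-1.5, 0.7, 4.3]
width: 0.121
finger_force: 78.7
```

```bash
python3 s.py
```

```text
21.275 yaw 0.4476 p [ 0.5141 -0.0758  0.1005] F [-1.5138  0.746   4.2923] T [-0.0247  0.3189 -0.1114] w 0.121 f 78.7 q7 -1.20 v7 1.029
```

Emit:
play_rows(
  deltas=[
    {"slide": [0, 0, -0.0006], "turn": -0.09},
  ],
)

```text
clock: 21.4
eef_pos: [0.5141, -0.0758, 0.1007]
ee_rot: [[0.831, 0.556, 0.001], [0.556, -0.831, -0.0], [0.001, 0.001, -1.0]]
wrist_force: [-1.2, 0.5, 4.1]
width: 0.118
finger_force: 78.6
```

```bash
python3 s.py
```

```text
21.4 yaw 0.5891 p [ 0.5141 -0.0758  0.1007] F [-1.1877  0.5485  4.1488] T [ 0.049   0.3153 -0.0661] w 0.118 f 78.6 q7 -1.07 v7 1.023
```

Emit:
play_rows(
  deltas=[
    {"slide": [0, 0, -0.0006], "turn": -0.09},
  ],
)

```text
clock: 21.52
eef_pos: [0.514, -0.0757, 0.1009]
ee_rot: [[0.745, 0.667, 0.001], [0.667, -0.745, -0.0], [0.001, 0.001, -1.0]]
wrist_force: [-1.7, 0.7, 4.9]
width: 0.116
finger_force: 78.6
```

```bash
python3 s.py
```

```text
21.525 yaw 0.7305 p [ 0.514  -0.0757  0.1009] F [-1.6918  0.6832  4.9427] T [ 0.0198  0.2709 -0.1007] w 0.116 f 78.6 q7 -0.94 v7 1.020
```

Emit:
play_rows(
  deltas=[
    {"slide": [0, 0, -0.0006], "turn": -0.09},
  ],
)

```text
clock: 21.65
eef_pos: [0.514, -0.0757, 0.1011]
ee_rot: [[0.643, 0.766, 0.001], [0.766, -0.643, -0.0], [0.001, 0.001, -1.0]]
wrist_force: [-1.0, 1.1, 4.8]
width: 0.117
finger_force: 78.6
```

```bash
python3 s.py
```

```text
21.65 yaw 0.8719 p [ 0.514  -0.0757  0.1011] F [-1.0283  1.0927  4.7802] T [ 0.1072  0.2566 -0.0807] w 0.117 f 78.6 q7 -0.82 v7 1.020
```

Emit:
play_rows(
  deltas=[
    {"slide": [0, 0, -0.0006], "turn": -0.09},
  ],
)

```text
clock: 21.78
eef_pos: [0.514, -0.0757, 0.1013]
ee_rot: [[0.529, 0.849, 0.001], [0.849, -0.529, -0.0], [0.0, 0.001, -1.0]]
wrist_force: [-1.1, 0.3, 5.0]
width: 0.115
finger_force: 78.6
```

```bash
python3 s.py
```

```text
21.775 yaw 1.0133 p [ 0.514  -0.0757  0.1013] F [-1.0999  0.3071  4.9658] T [ 0.0753  0.3088 -0.0815] w 0.115 f 78.6 q7 -0.69 v7 1.015
```

Emit:
play_rows(
  deltas=[
    {"slide": [0, 0, -0.0006], "turn": -0.09},
  ],
)

```text
clock: 21.9
eef_pos: [0.5139, -0.0757, 0.1015]
ee_rot: [[0.404, 0.915, 0.001], [0.915, -0.404, -0.0], [0.0, 0.001, -1.0]]
wrist_force: [-1.3, -0.2, 3.5]
width: 0.116
finger_force: 78.6
```

```bash
python3 s.py
```

```text
21.9 yaw 1.1547 p [ 0.5139 -0.0757  0.1015] F [-1.2709 -0.2289  3.4675] T [ 0.0101  0.3255 -0.0494] w 0.116 f 78.6 q7 -0.56 v7 1.011
```

Emit:
play_rows(
  deltas=[
    {"slide": [0, 0, -0.0006], "turn": -0.09},
  ],
)

```text
clock: 22.02
eef_pos: [0.5139, -0.0756, 0.1018]
ee_rot: [[0.271, 0.962, 0.001], [0.962, -0.271, -0.0], [0.0, 0.001, -1.0]]
wrist_force: [-1.9, 0.2, 3.9]
width: 0.113
finger_force: 78.6
```

```bash
python3 s.py
```

```text
22.025 yaw 1.2960 p [ 0.5139 -0.0756  0.1018] F [-1.8685  0.1579  3.9175] T [ 0.0649  0.3582 -0.0575] w 0.113 f 78.6 q7 -0.43 v7 1.009
```

Emit:
play_rows(
  deltas=[
    {"slide": [0, 0, -0.0006], "turn": -0.09},
  ],
)

```text
clock: 22.15
eef_pos: [0.5139, -0.0756, 0.102]
ee_rot: [[0.133, 0.991, 0.001], [0.991, -0.133, -0.0], [-0.0, 0.001, -1.0]]
wrist_force: [-1.4, -0.2, 5.4]
width: 0.116
finger_force: 78.7
```

```bash
python3 s.py
```

```text
22.15 yaw 1.4375 p [ 0.5139 -0.0756  0.102 ] F [-1.4141 -0.2207  5.3909] T [ 0.0859  0.3094 -0.0728] w 0.116 f 78.7 q7 -0.31 v7 1.004
```

Emit:
play_rows(
  deltas=[
    {"slide": [0, 0, -0.0006], "turn": -0.09},
  ],
)

```text
clock: 22.28
eef_pos: [0.5138, -0.0756, 0.1023]
ee_rot: [[-0.008, 1.0, 0.001], [1.0, 0.008, -0.0], [-0.0, 0.001, -1.0]]
wrist_force: [-0.8, -0.1, 5.6]
width: 0.115
finger_force: 78.7
```

```bash
python3 s.py
```

```text
22.275 yaw 1.5789 p [ 0.5138 -0.0756  0.1023] F [-0.8072 -0.0766  5.6306] T [0.092  0.4282 0.0164] w 0.115 f 78.7 q7 -0.18 v7 1.002
```

```bash
cat > r.py <<'E'
from h import *
s=telemetry.sense(); R=s["ee_rot"]; l="%.4f %.4f"%(np.arctan2(R[1,0],R[0,0]),s["torque"][2]); print(l); open("log.txt","a").write(l+"\n")
E
echo ok
```

```text
ok
```

Emit:
play_rows(
  deltas=[
    {"slide": [0, 0, 0.0002], "turn": 0.03},
    {"slide": [0, 0, 0.0004], "turn": 0.06},
  ],
)

```text
clock: 22.52
eef_pos: [0.5138, -0.0756, 0.102]
ee_rot: [[0.14, 0.99, 0.001], [0.99, -0.14, -0.0], [0.0, 0.001, -1.0]]
wrist_force: [-1.9, 0.4, 5.8]
width: 0.113
finger_force: 78.7
```

```bash
python3 r.py
```

```text
1.4302 0.0197
```

Emit:
play_rows(
  deltas=[
    {"slide": [0, 0, 0.0004], "turn": 0.06},
  ],
)

```text
clock: 22.65
eef_pos: [0.5139, -0.0756, 0.1018]
ee_rot: [[0.233, 0.973, 0.001], [0.973, -0.233, -0.0], [-0.0, 0.001, -1.0]]
wrist_force: [-1.5, -0.4, 4.3]
width: 0.117
finger_force: 78.6
```

```bash
python3 r.py
```

```text
1.3359 0.0052
```

Emit:
play_rows(
  deltas=[
    {"slide": [0, 0, 0.0004], "turn": 0.06},
  ],
)

```text
clock: 22.78
eef_pos: [0.5139, -0.0757, 0.1017]
ee_rot: [[0.323, 0.946, 0.001], [0.946, -0.323, -0.0], [-0.0, 0.001, -1.0]]
wrist_force: [-1.9, -0.5, 4.1]
width: 0.117
finger_force: 78.6
```

```bash
python3 r.py
```

```text
1.2416 0.0439
```

Emit:
play_rows(
  deltas=[
    {"slide": [0, 0, 0.0004], "turn": 0.06},
  ],
)

```text
clock: 22.9
eef_pos: [0.5139, -0.0756, 0.1015]
ee_rot: [[0.411, 0.912, 0.001], [0.912, -0.411, -0.0], [0.0, 0.001, -1.0]]
wrist_force: [-2.4, -0.5, 4.8]
width: 0.12
finger_force: 78.6
```

```bash
python3 r.py
```

```text
1.1474 0.0348
```

Emit:
play_rows(
  deltas=[
    {"slide": [0, 0, 0.0004], "turn": 0.06},
  ],
)

```text
clock: 23.02
eef_pos: [0.5139, -0.0757, 0.1013]
ee_rot: [[0.495, 0.869, 0.001], [0.869, -0.495, -0.0], [0.0, 0.001, -1.0]]
wrist_force: [-1.1, 0.9, 4.4]
width: 0.113
finger_force: 78.6
```

```bash
python3 r.py
```

```text
1.0532 0.0585
```

Emit:
play_rows(
  deltas=[
    {"slide": [0, 0, 0.0004], "turn": 0.06},
  ],
)

```text
clock: 23.15
eef_pos: [0.514, -0.0757, 0.1012]
ee_rot: [[0.574, 0.819, 0.001], [0.819, -0.574, -0.0], [0.0, 0.001, -1.0]]
wrist_force: [-1.5, 0.0, 5.5]
width: 0.112
finger_force: 78.6
```

```bash
python3 r.py
```

```text
0.9591 0.0314
```

Emit:
play_rows(
  deltas=[
    {"slide": [0, 0, 0.0004], "turn": 0.06},
  ],
)

```text
clock: 23.28
eef_pos: [0.514, -0.0757, 0.1011]
ee_rot: [[0.649, 0.761, 0.001], [0.761, -0.649, -0.001], [0.0, 0.001, -1.0]]
wrist_force: [-0.7, -0.5, 5.3]
width: 0.117
finger_force: 78.7
```

```bash
python3 r.py
```

```text
0.8649 0.0307
```

Emit:
play_rows(
  deltas=[
    {"slide": [0, 0, 0.0004], "turn": 0.06},
  ],
)

```text
clock: 23.4
eef_pos: [0.514, -0.0757, 0.101]
ee_rot: [[0.717, 0.697, 0.001], [0.697, -0.717, -0.001], [0.001, 0.001, -1.0]]
wrist_force: [-1.1, -0.3, 5.3]
width: 0.114
finger_force: 78.7
```

```bash
python3 r.py
```

```text
0.7708 0.0807
```

Emit:
play_rows(
  deltas=[
    {"slide": [0, 0, 0.0004], "turn": 0.06},
  ],
)

```text
clock: 23.52
eef_pos: [0.514, -0.0757, 0.1008]
ee_rot: [[0.78, 0.626, 0.001], [0.626, -0.78, -0.001], [0.001, 0.001, -1.0]]
wrist_force: [-1.6, 0.5, 5.8]
width: 0.113
finger_force: 78.7
```

```bash
python3 r.py
```

```text
0.6766 0.1048
```

Emit:
play_rows(
  deltas=[
    {"slide": [0, 0, 0.0004], "turn": 0.06},
  ],
)

```text
clock: 23.65
eef_pos: [0.514, -0.0758, 0.1007]
ee_rot: [[0.835, 0.55, 0.001], [0.55, -0.835, -0.001], [0.001, 0.001, -1.0]]
wrist_force: [-1.8, 1.0, 5.9]
width: 0.115
finger_force: 78.7
```

```bash
python3 r.py
```

```text
0.5824 0.1551
```

Emit:
play_rows(
  deltas=[
    {"slide": [0, 0, 0.0004], "turn": 0.06},
  ],
)

```text
clock: 23.78
eef_pos: [0.5141, -0.0758, 0.1006]
ee_rot: [[0.883, 0.469, 0.001], [0.469, -0.883, -0.001], [0.001, 0.001, -1.0]]
wrist_force: [-1.6, -0.2, 5.5]
width: 0.116
finger_force: 78.7
```

```bash
python3 r.py
```

```text
0.4883 0.1174
```

Emit:
play_rows(
  deltas=[
    {"slide": [0, 0, 0.0004], "turn": 0.06},
  ],
)

```text
clock: 23.9
eef_pos: [0.5141, -0.0758, 0.1004]
ee_rot: [[0.923, 0.384, 0.001], [0.384, -0.923, -0.001], [0.001, 0.001, -1.0]]
wrist_force: [-1.0, 0.5, 6.0]
width: 0.113
finger_force: 78.7
```

```bash
python3 r.py
```

```text
0.3941 0.1714
```

Emit:
play_rows(
  deltas=[
    {"slide": [0, 0, 0.0004], "turn": 0.06},
  ],
)

```text
clock: 24.02
eef_pos: [0.5141, -0.0759, 0.1003]
ee_rot: [[0.955, 0.295, 0.002], [0.295, -0.955, -0.001], [0.001, 0.001, -1.0]]
wrist_force: [-2.3, 0.3, 5.5]
width: 0.115
finger_force: 78.8
```

```bash
python3 r.py
```

```text
0.3000 0.2156
```

```bash
python3 - <<'E'
from fit import *
N=np.loadtxt("log.txt"); L2=np.array([(.5891,.0661),(.7305,.1007),(.8719,.0807),(1.0133,.0815),(1.1547,.0494),(1.296,.0575),(1.4375,.0728),(1.5789,-.0164)])
A=np.r_[T,N]; LL=np.r_[L[2:],L2]
go(L[:0],N,"N fixed",(.3,.2));go(L[:0],A,"A fixed",(.3,.2));go(LL,A,"all fixed",(.3,.2));go(LL,A,"all free")
# tighten only, free drag fixed .03
f=lambda x:A[:,1]-(.03+x[1]*np.maximum(0,x[0]-A[:,0])); print(least_squares(f,[.9,.3]).x)
f=lambda x:A[:,1]-(.03+.3*np.maximum(0,x[0]-A[:,0])); print(least_squares(f,[.9]).x)
E
```

```text
N fixed [ 0.892 -0.002  0.25   0.15 ] rms 0.0220 sd yb 0.041
A fixed [ 0.901 -0.005  0.25   0.15 ] rms 0.0326 sd yb 0.049
all fixed [0.93  0.005 0.25  0.15 ] rms 0.0315 sd yb 0.029
all free [1.17  0.011 0.198 0.091] rms 0.0264 sd yb 0.064
[1.02985252 0.22770457]
[0.91684359]
```

Emit:
play_rows(
  deltas=[
    {"slide": [0, 0, 0.0004], "turn": 0.06},
  ],
)

```text
clock: 24.15
eef_pos: [0.5141, -0.0759, 0.1002]
ee_rot: [[0.979, 0.204, 0.001], [0.204, -0.979, -0.001], [0.001, 0.001, -1.0]]
wrist_force: [-2.0, 0.3, 6.0]
width: 0.117
finger_force: 78.8
```

```bash
python3 r.py
```

```text
0.2058 0.2002
```

Emit:
play_rows(
  deltas=[
    {"slide": [0, 0, 0.0004], "turn": 0.06},
  ],
)

```text
clock: 24.28
eef_pos: [0.5141, -0.0759, 0.1]
ee_rot: [[0.994, 0.111, 0.001], [0.111, -0.994, -0.001], [0.001, 0.001, -1.0]]
wrist_force: [-1.3, -0.3, 6.5]
width: 0.113
finger_force: 78.8
```

```bash
python3 r.py
```

```text
0.1116 0.2156
```

Emit:
play_rows(
  deltas=[
    {"slide": [0, 0, 0.0004], "turn": 0.06},
  ],
)

```text
clock: 24.4
eef_pos: [0.5141, -0.0759, 0.0999]
ee_rot: [[1.0, 0.017, 0.002], [0.017, -1.0, -0.001], [0.002, 0.001, -1.0]]
wrist_force: [-2.0, 0.2, 7.2]
width: 0.118
finger_force: 78.8
```

```bash
python3 r.py; python3 - <<'E'
from fit import *
N=np.loadtxt("log.txt")
for A in(N,np.r_[T,N]):
    f=lambda x:A[:,1]-(.03+x[1]*np.maximum(0,x[0]-A[:,0])); print(least_squares(f,[.9,.3]).x)
    f=lambda x:A[:,1]-(.03+.3*np.maximum(0,x[0]-A[:,0])); print(least_squares(f,[.9]).x)
E
```

```text
0.0175 0.2346
[0.97970399 0.22707748]
[0.84797407]
[1.10110166 0.19715851]
[0.88261667]
```

Emit:
play_rows(
  deltas=[
    {"slide": [0, 0, 0.0004], "turn": 0.05},
    {"slide": [0, 0, 0.0001], "turn": 0.018},
    {"slide": [0, 0, 0], "turn": 0},
  ],
)

```text
clock: 24.78
eef_pos: [0.5141, -0.076, 0.0998]
ee_rot: [[0.996, -0.086, 0.002], [-0.086, -0.996, -0.001], [0.002, 0.001, -1.0]]
wrist_force: [-1.2, 0.0, 6.7]
width: 0.116
finger_force: 78.8
```

```bash
python3 s.py
```

```text
24.775 yaw -0.0866 p [ 0.5141 -0.076   0.0998] F [-1.2461  0.0225  6.7193] T [-0.0766  0.3952  0.2088] w 0.116 f 78.8 q7 -1.69 v7 0.004
```

Emit:
play_rows(
  deltas=[
    {"slide": [0, 0, 0], "turn": 0},
    {"slide": [0, 0, 0], "turn": 0},
    {"slide": [0, 0, -0.05], "turn": 0},
    {"slide": [0, 0, -0.12], "turn": 0},
    {"slide": [0, 0, -0.12], "turn": 0},
  ],
  fingers=0.6,
)

```text
clock: 25.4
eef_pos: [0.513, -0.0757, 0.2151]
ee_rot: [[0.996, -0.087, -0.001], [-0.087, -0.996, 0.0], [-0.001, -0.0, -1.0]]
wrist_force: [1.1, -0.2, 0.8]
width: 0.603
finger_force: 0.0
```

Emit:
play_rows(
  deltas=[
    {"slide": [0, 0.14, -0.03], "turn": 0},
    {"slide": [0, 0.14, -0.03], "turn": 0},
    {"slide": [0, 0.14, 0], "turn": 0},
    {"slide": [0, 0, 0], "turn": 0},
    {"slide": [0, 0, 0], "turn": 0},
  ],
)

```text
clock: 26.02
eef_pos: [0.4988, -0.2425, 0.2379]
ee_rot: [[0.996, -0.088, -0.001], [-0.088, -0.996, 0.002], [-0.001, -0.002, -1.0]]
wrist_force: [-0.3, 0.3, 0.6]
width: 0.599
finger_force: 0.0
```

```bash
python3 s.py; python3 edge.py; python3 - <<'E'
from h import *
im=grab_frame("top").astype(int)
m=(im[...,0]>110)&(im[...,1]<60)&(im[...,2]<60); r,k=np.nonzero(m); print(len(r))
P=np.array([atz("top",(a,b),.129)[:2] for a,b in zip(r,k)]); v=np.linalg.svd(P-P.mean(0))[2][0]; print("bar",P.mean(0),np.arctan2(v[1],v[0]))
for n in("spray_a","vial","steel_tray"):
  for q in place_of("top",n)[:2]: print(n,np.round(q["pixel"],1),round(q["score"],2))
E
```

```text
26.025 yaw -0.0877 p [ 0.4988 -0.2425  0.2379] F [-0.3012  0.3411  0.5637] T [ 0.0924 -0.0182 -0.009 ] w 0.599 f 0.0 q7 -1.33 v7 0.002
[226 210  20  24 452]
edge 0 [1.45470285e-02 2.06070360e+02] 16 16 yaw 1.5486157224023092
edge 1 [1.36069020e-02 2.30563752e+02] 16 16 yaw 1.5499891860553954
rim 1.5510663500213198
226
bar [ 0.31475461 -0.38087204] -2.166088800145782
spray_a [232.6 157.3] 0.91
spray_a [199.4 150.5] 0.81
vial [174.7 137.7] 0.77
steel_tray [199.6 376.8] 0.76
```

The rest reads 1.549–1.550 rad against 1.551 rad for the trough rim. The screw is retightened to my estimate of the asked angle, the bottles, vial and tray have not moved, and the gripper is clear.

```bash
python3 -c "
from plant import arm
print(arm.job_done())"
```

```text
the job is handed in; nothing more can be done
None
```

Job handed in at about 26 s: the screw was backed off about 1.5 rad, the freed rest was swung parallel to the trough within about 0.003 rad, and the screw was retightened about 1.0 rad past a bite that noisy torque readings put only to within about 0.1 rad; on the way I ran the screw out (about 1.7 rad from its start) and back in once more to find the bite.

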